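Present the amber filter to the inspection camera

ROBOT

A 7-joint arm with a two-finger parallel gripper is mounted at the origin on the work surface. World frame = base frame: x ahead of the robot, y to its left, z up, the work surface at z = 0. Lengths are in m, angles in rad, forces in N, time in s.
With the tool pointing down it reaches from about 0.35 to 0.9 m from the base axis. Payload 7.2 kg.
Tool frame: the origin (TCP) lies at the very end of the fingers, on their centre line; the grasp point (between the pads) lies arm.grip_depth behind it (arm.grip_depth is the distance from the TCP to the grasp point, in m); z points along the fingers, y is the direction in which the jaws open and shut (so a half turn about z gives the same grasp; the last joint's range is limited). The gripper opens to 88 mm and grips with 3 to 60 N. Pads are 20 mm wide; open, the fingers measure 115 mm over their backs; the gripper's body (75 mm by 178 mm) begins 61 mm behind the grasp point.
Start: joints at [-1.189, 0.411, -0.013, 1.596, 0.006, 1.134, -0.082], TCP at [0.272, 0.563, 0.223] pointing down, gripper open.
Joint ranges: [-2.95, 2.95], [-0.29, 1.99], [-1.47, 1.44], [0.14, 2.54], [-1.03, 4.17], [0.13, 1.85], [-2.86, 2.86]. Speed limits (rad/s): [2.39, 2.39, 3.01, 3.01, 3.14, 3.14, 3.14].

INTERFACE

Orientations are given as a unit quaternion [x, y, z, w].
In Python, from workcell import arm gives the robot as it stands. The module is installed in compiled form; this text tells all that it offers.
- The arm moves only by the tool move_arm, never from a script. Its argument "commands" is a list of rows, each a list of 6 numbers: the shift along the world's x, y, z each as a share of 1 m, from -1 to 1, then the turn, a rotation vector about the world's x, y, z each as a share of 120 degrees, from -1 to 1. In form: [[dx, dy, dz, ax, ay, az], ...]. A call has 1 to 12 rows; each row is the pose to reach, as a shift and turn from the pose measured when the call began; what a row does not reach only later rows make up. A row lasts 1/8 s, in which the tool goes at most 62.5 mm and 10.7 degrees, less where a joint would pass 70% of its speed; a pose out of reach is approached as far as the arm can. A call with a number of a shift or a turn outside -1 to 1 is refused whole. A call with a gripper value outside its range is refused whole. "gripper" is the opening, from -1 (shut) to 1 (fully open), set as the call begins (left out, the last holds). The fingers move at their own pace and stop on an object; "newtons" is the grip in N (left out, the last holds). Time passes only in rows, so rows that repeat a pose let the fingers close. It gives the time, the measured TCP pose, the force and the opening at its end, in the units of the state.
- arm.sense(): the state, without advancing time (a new reading comes with each control period).
- arm.read_camera(name): name is "scene" or "top"; returns a dict with "pixels" (400x640x3 uint8, blue, green, red), "intrinsics" (3x3 intrinsics, pixels), "rvec" (rotation vector, rad) and "tvec" (3), from world to camera coordinates, as OpenCV has them. Camera axes: x right, y down, z forward; pixel columns grow to the right and rows downward; lengths in m; the calibration is good to about 2 mm. A picture is of the moment at which its call begins. There is no depth.
- arm.sign_off(): hands the job in, once; it reports no verdict.
The state is a dict: "t": time; "joint_positions": joint angles; "qvel": joint speeds; "joint_efforts": joint torques, N m; "eef_pos": TCP position; "eef_rot": TCP orientation; "wrist_force": force on the tool from outside, world axes, zero at the start; "moment": the same for the moment, N m; "gripper_width": finger opening in m.
Only numpy, scipy, OpenCV 4.12 (cv2) and the standard library are available. Lean on these libraries where they do the work, as an engineer would, in place of code of your own. Each camera call takes 0.05 s, during which the arm holds its last target.

TASK

Take the amber filter in its square silver mount off the free-turning turntable and hold it up, still and upright, in front of the red inspection camera: the glass centred on the camera's axis, 90 mm from the front of its lens and squarely facing it (either face of the glass will do). Grip the mount by its frame, never on the glass, do not touch the camera, and leave the mirror and the iris standing on the turntable and the meter and the bottle where they are. Finish while still holding the filter there.

Things in the scene. Friction and masses are not known exactly. Their poses are not given: they have to be found in the camera images.
- filter_center (a point): Centre of the amber glass to present: a 30 mm disc set 3 mm deep in both faces of a square silver frame, 44 mm wide (y) x 44 high (z) x 12 thick (x). x is the optical axis (normal to the glass), z up; the frame's flat sides at y = -22 and +22 mm are free to grip. Below the frame a 12.7 mm post and a round foot 48 mm wide, 8 mm thick; this point is 80 mm above the foot's underside
- filter_glass: The amber glass disc itself, 30 mm in diameter, 6 mm thick; origin at its centre (the same point and axes as filter_center). Not to be touched by the fingers.
- filter: The whole amber filter with its frame, post and foot; origin at the centre of the foot's underside, z up, x along the optical axis. Loose, 0.13 to 0.22 kg, standing on the turntable.
- view_point (a point): The place where the glass centre is to be held: the point in the air on the camera's axis, 90 mm in front of its lens, 200 to 250 mm above the table. Its x axis is the camera's optical axis (level; +x points to the camera, the camera looks along -x), z is up.
- camera_front (a point): Centre of the front of the camera's lens (a black barrel 35 mm in diameter). Same axes as view_point, 90 mm from it along +x.
- camera: Inspection camera, fixed: black foot 100 x 80 mm, steel column 25 mm thick and 340 mm high; a red camera (44 mm square) is clamped on it, its black barrel reaching 140 mm from the column's axis. Origin on the table under the column; the camera looks along its -x axis. Its height on the column varies.
- turntable: Base of the turntable; origin on the table at its axis. It carries a white-rimmed grey platter 260 mm in diameter, top 30 mm above the table, turning freely with very little friction. Filter, mirror and iris stand loose on it, about 80 mm from its axis and at least 110 mm apart, in any order and turned any way.
- mirror_center (a point): Bystander on the turntable: centre of a round mirror mount, black, 42 mm in diameter, 14 mm thick, on the same kind of post and foot as the filter, 80 mm above its foot's underside; z up. Loose.
- iris_center (a point): Bystander on the turntable: centre of a round black iris with a small white spot and a brass lever, 38 mm in diameter, 10 mm thick, on the same kind of post and foot, 80 mm above its foot's underside; z up. Loose.
- meter_center (a point): Bystander on the table: centre of a grey hand-held meter lying flat, 75 x 115 x 28 mm. Loose.
- bottle_center (a point): Bystander on the table: centre of a small white bottle with a blue cap, 40 mm in diameter, 70 mm high, standing. Loose.

How it is judged:
By the outcome, as a careful person would: the job done as asked, in the order asked, and still so for the second after the job is handed in, while the arm keeps its last pose, push and grip.
It also fails if it takes over 32 s, if anything falls off the work surface, if the arm or the gripper's body presses on something with over 40 N, if the wrist force passes 120 N, or if a joint passes its speed limit or range.

## Working session

There is one attempt and no reset: what is moved stays moved. The work goes in short steps, Python scripts to look and compute and a tool call to move; the robot and the scene stay as the last step left them, time stands still between calls to the robot, and variables do not carry over. Pictures are saved under pics/ and viewed, and the job is handed in when it is done.

Besides the shell and the picture viewer there is one more tool, called after ">>>" in YAML: its name, and indented under it one key for each argument. move_arm: Moves the arm, as the interface text tells. Its arguments: {"type":"object","properties":{"commands":{"type":"array","items":{"type":"array","items":{"type":"number","minimum":-1,"maximum":1}}},"gripper":{"type":"number"},"newtons":{"type":"number"}},"required":["commands"]}

```bash
mkdir -p pics
cat > h.py <<'E'
import numpy as np, cv2, pickle
from scipy.spatial.transform import Rotation as R
def snap(arm,tag):
    d={}
    for n in("scene","top"):
        c=arm.read_camera(n); cv2.imwrite(f"pics/{tag}_{n}.png",c["pixels"]); d[n]=c
    pickle.dump(d,open(f"{tag}.pkl","wb")); return d
def load(tag): return pickle.load(open(f"{tag}.pkl","rb"))
def ray(c,p):
    Rm=cv2.Rodrigues(np.array(c["rvec"],float))[0]; t=np.array(c["tvec"],float).ravel()
    v=np.linalg.inv(c["intrinsics"])@np.array([p[0],p[1],1.]); return -Rm.T@t, (Rm.T@v)/np.linalg.norm(v)
def onz(c,p,z):
    o,v=ray(c,p); return o+v*(z-o[2])/v[2]
def tri(c1,p1,c2,p2):
    o1,a=ray(c1,p1);o2,b=ray(c2,p2)
    s=np.linalg.lstsq(np.c_[a,-b],o2-o1,rcond=None)[0]
    x=o1+a*s[0];y=o2+b*s[1]; return (x+y)/2,np.linalg.norm(x-y)
def proj(c,X):
    return cv2.projectPoints(np.array(X,float).reshape(-1,1,3),np.array(c["rvec"],float),np.array(c["tvec"],float),np.array(c["intrinsics"],float),None)[0].reshape(-1,2)
E
python3 - <<'E'
from h import *
from workcell import arm
s=arm.sense();print({k:np.round(v,3) for k,v in s.items()},arm.grip_depth)
d=snap(arm,"a")
for n in d:
    print(n,ray(d[n],(320,200)),d[n]["intrinsics"][0])
E
```

```text
{'t': np.float64(0.0), 'joint_positions': array([-1.189,  0.412, -0.013,  1.597,  0.006,  1.134, -0.082]), 'qvel': array([-0.   ,  0.001,  0.001,  0.003, -0.002,  0.001,  0.   ]), 'joint_efforts': array([ 0.0000e+00, -5.8794e+01,  6.4300e-01, -2.9108e+01, -5.4000e-02,
        1.8000e-02,  0.0000e+00]), 'eef_pos': array([0.272, 0.562, 0.222]), 'eef_rot': array([ 0.223,  0.975, -0.001, -0.   ]), 'wrist_force': array([-0.041, -0.568,  0.407]), 'moment': array([-0.011,  0.016,  0.001]), 'gripper_width': np.float64(0.088)} 0.0187
scene (array([1.51848434, 0.26384068, 0.77725228]), array([-0.82014639, -0.12393045, -0.55857063])) [444.95418463   0.         315.23134994]
top (array([0.46561432, 0.08943971, 1.40332123]), array([ 0.08632036, -0.00299038, -0.99626294])) [519.25596912   0.         318.18117271]
```

View pics/a_scene.png

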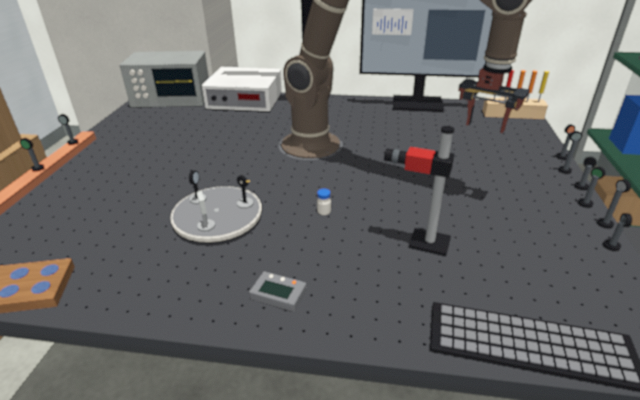

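View pics/a_top.png

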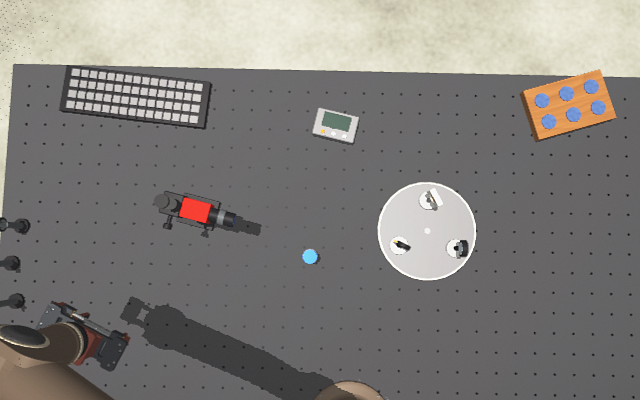

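Scene: the turntable is at about (216,213), with the filter nearest the camera at about (204,210). Top: the platter centre is at (427,231), the filter at about (431,199), and the red camera at about (196,209) with its barrel pointing right (-y). I'll zoom in next.

Run:
```python
from h import *
d=load("a")
t=d["top"]["pixels"];s=d["scene"]["pixels"]
A=cv2.resize(t[178:284,374:480],(400,400),interpolation=cv2.INTER_CUBIC)
B=cv2.resize(s[160:245,165:270],(400,324),interpolation=cv2.INTER_CUBIC)
C=cv2.resize(t[180:245,150:270],(400,217),interpolation=cv2.INTER_CUBIC)
D=cv2.resize(s[120:255,375:465],(216,324),interpolation=cv2.INTER_CUBIC)
im=np.zeros((600,800,3),np.uint8)
im[:300,:300]=cv2.resize(A,(300,300)); im[:300,300:670]=cv2.resize(B,(370,300)); im[300:517,:400]=C; im[300:600,420:620]=cv2.resize(D,(200,300))
cv2.imwrite("pics/a_zoom.png",im)
```

```text
(no output)
```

View pics/a_zoom.png

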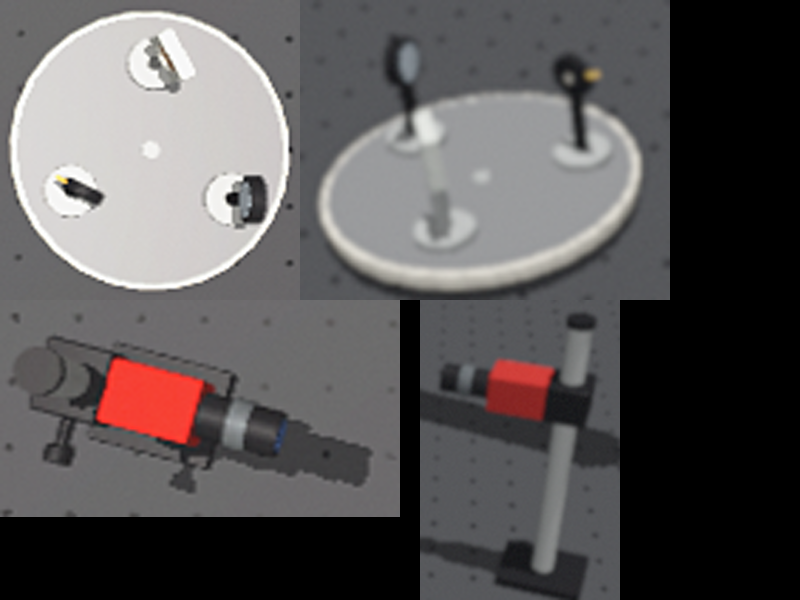

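Run:
```python
from h import *
d=load("a");T=d["top"];S=d["scene"];t=T["pixels"];s=S["pixels"]
print(t[186:214,418:446].min(axis=2))
print(t[186:214,418:446,2].astype(int)-t[186:214,418:446,0])
# red
for n,c in d.items():
    h=cv2.cvtColor(c["pixels"],cv2.COLOR_BGR2HSV)
    m=((h[...,0]<8)|(h[...,0]>172))&(h[...,1]>170)&(h[...,2]>90)
    k,l,st,ce=cv2.connectedComponentsWithStats(m.astype(np.uint8))
    for i in range(1,k):
        if st[i,4]>60: 
            cn=np.argwhere(l==i)[:,::-1].astype(np.float32); print(n,st[i],ce[i],cv2.minAreaRect(cn))
# platter rim in top
m=(t.min(axis=2)>130).astype(np.uint8)
cs,_=cv2.findContours(m,cv2.RETR_EXTERNAL,cv2.CHAIN_APPROX_NONE)
c=max([c for c in cs if abs(c[:,0,0].mean()-427)<15 and abs(c[:,0,1].mean()-231)<15],key=cv2.contourArea); e=cv2.fitEllipse(c);print(e,onz(T,e[0],.03))
print(onz(T,(e[0][0]-e[1][0]/2,e[0][1]),.03)-onz(T,(e[0][0]+e[1][0]/2,e[0][1]),.03))
```

```text
[[206 207 208 207 206 207 206 206 206 206 205 206 206 207 206 204 205 204
  203 203 202 201 212 235 249 255 255 224]
 [209 208 208 207 207 207 207 207 208 207 206 207 207 206 204 208 206 203
  204 205 205 205 203 202 202 214 242 254]
 [209 209 209 209 208 206 207 206 207 207 207 207 204 205 222 236 235 213
  203 204 204 206 205 205 204 203 202 211]
 [207 207 209 207 207 207 207 206 207 207 206 205 205 228 250 249 250 243
  203 203 204 206 206 205 205 203 203 202]
 [208 207 209 207 206 206 206 205 206 205 195 187 248 251 248 248 248 250
  210 204 205 206 206 204 205 206 205 203]
 [209 209 208 208 207 206 212 216 200 164 148 114 227 252 248 247 248 249
  242 202 203 205 204 205 205 205 204 204]
 [207 208 209 205 203 213 233 245 221 127 121 119 163 250 249 248 247 248
  250 210 203 204 206 205 205 204 206 204]
 [210 208 205 199 207 234 245 246 238 179 123 126 111 224 252 248 247 248
  249 242 201 204 205 204 206 206 205 204]
 [210 209 192 210 245 245 246 228 138 139 130 139 111 145 251 250 248 247
  248 249 210 203 205 204 205 205 206 204]
 [211 199 187 228 243 244 237 136 143 143 143 1
[... 4461 characters left out ...]
 6  6  6  6  6
   6  4  4  5]
 [ 4  4  6  5  6  5  5  6  5  5  4  4  4  4  5  4  5  7  6  6  6  6  7  6
   6  3  5  4]
 [ 5  4  6  5  6  5  7  5  5  4  5  4  5  4  3  3  6  6  7  7  7  6  5  6
   6  6  5  5]]
scene [405 148  30  25 575] [418.92347826 159.92347826] ((418.9864807128906, 160.08108520507812), (27.619029998779297, 22.193864822387695), 9.462321281433105)
top [179 197  35  26 580] [194.74137931 209.78448276] ((195.64149475097656, 210.2547149658203), (31.04348373413086, 20.192001342773438), 15.94539737701416)
((426.3869934082031, 230.7181396484375), (97.22271728515625, 99.00347900390625), 134.24147033691406) [ 0.50943296 -0.1974751   0.03      ]
[-0.00571068  0.25687766  0.        ]
```

Run:
```python
from h import *
d=load("a");T=d["top"];S=d["scene"];t=T["pixels"];s=S["pixels"]
m=(t.min(axis=2)>226).astype(np.uint8); m[:, :428]=0
k,l,st,ce=cv2.connectedComponentsWithStats(m,connectivity=4)
i=l[194,434]; print(st[i],ce[i]); cn=np.argwhere(l==i)[:,::-1].astype(np.float32); r=cv2.minAreaRect(cn); print(r)
X=np.array([onz(T,p,.132) for p in cv2.boxPoints(r)]);print(X.round(4),X.mean(0))
print("sides",np.linalg.norm(np.roll(X,-1,0)-X,axis=1))
P=np.array([onz(T,p,.132)[:2] for p in cn]); w,v=np.linalg.eigh(np.cov(P.T)); print("pca long axis",v[:,1],np.degrees(np.arctan2(v[1,1],v[0,1])),"len",np.sqrt(12*w),P.mean(0))
f=P.mean(0)
print("radius from axis",np.linalg.norm(f-[.509,-.197]))
im=np.zeros((600,800,3),np.uint8)
im[:384,:800]=cv2.resize(t[188:236,153:253],(800,384),interpolation=cv2.INTER_NEAREST)
cv2.imwrite("pics/b1.png",im[:384])
im=cv2.resize(s[125:185,380:460],(800,600),interpolation=cv2.INTER_NEAREST); cv2.imwrite("pics/b2.png",im)
```

```text
[430 188  13  18 102] [436.21568627 196.53921569]
((436.28466796875, 196.62310791015625), (18.48117446899414, 5.333493232727051), 60.2551155090332)
[[ 0.6067 -0.1831  0.132 ]
 [ 0.6135 -0.1945  0.132 ]
 [ 0.5743 -0.2171  0.132 ]
 [ 0.5676 -0.2058  0.132 ]] [ 0.59050943 -0.20013281  0.132     ]
sides [0.01326465 0.04523995 0.01322952 0.0452191 ]
pca long axis [-0.86947047 -0.49398492] -150.39716320653832 len [0.01353151 0.04603018] [ 0.59069553 -0.19997156]
radius from axis 0.0817495573068351
```

View pics/b1.png

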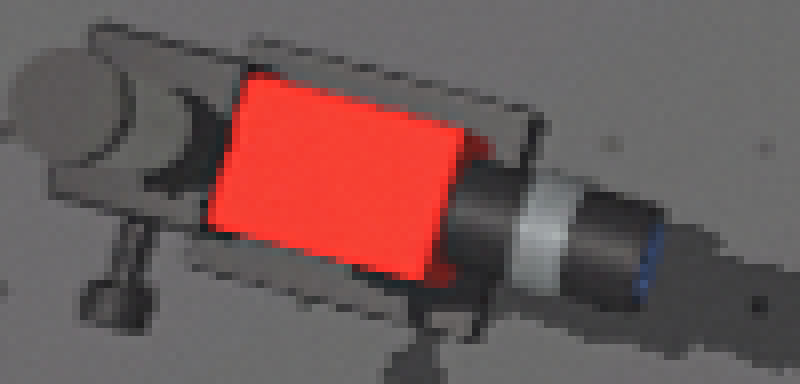

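View pics/b2.png

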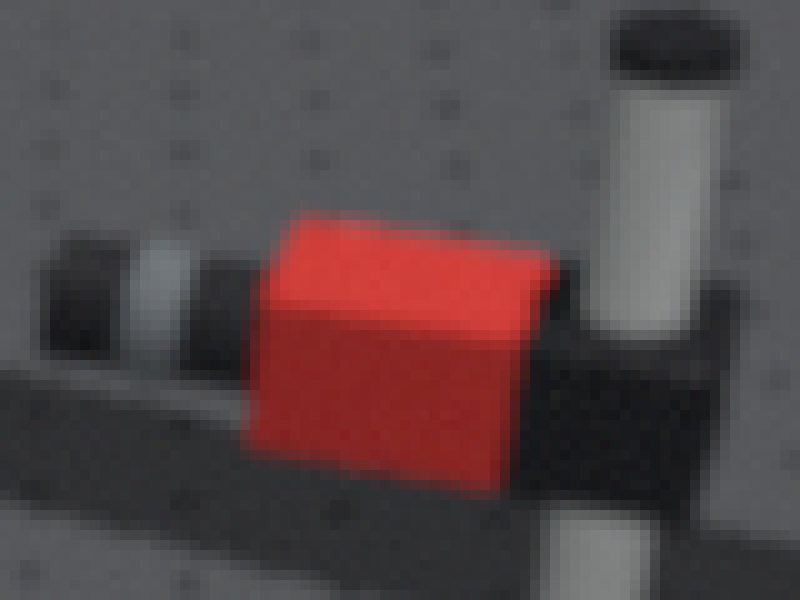

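Run:
```python
from h import *
d=load("a");T=d["top"];S=d["scene"]
tp=lambda p:np.array(p)/8+[153,188]-.5
sp=lambda p:np.array(p)/10+[380,125]-.5
Tq=[(422,282),(207,228),(246,72),(467,128)];Sq=[(303,213),(557,250),(522,340),(265,303)]
X=[]
for a,b in zip(Tq,Sq):
    x,e=tri(T,tp(a),S,sp(b));X.append(x);print(x.round(4),round(e,4))
X=np.array(X);print("mean",X.mean(0),np.linalg.norm(np.roll(X,-1,0)-X,axis=1))
ztop=X[:,2].mean()
Y=np.array([onz(T,tp(a),ztop) for a in Tq]);print(Y.round(4),np.linalg.norm(np.roll(Y,-1,0)-Y,axis=1))
u=(Y[1]-Y[0])+(Y[2]-Y[3]);print("angle of +x long edges",np.degrees(np.arctan2(u[1],u[0])))
w=(Y[2]-Y[1])+(Y[3]-Y[0]);print("perp angle",np.degrees(np.arctan2(w[1],w[0])))
H=ztop-.022
f,e=tri(T,tp((651,257)),S,sp((52,298)));print("front tri",f,e)
F=onz(T,tp((651,257)),H);print("front at H",F)
C=onz(T,tp((71,107)),.34);print("col top T",C, "tri",tri(T,tp((71,107)),S,sp((678,38))))
v=C-F;print(np.degrees(np.arctan2(v[1],v[0])),np.linalg.norm(v[:2]))
M=Y.mean(0); v=M-F;print(np.degrees(np.arctan2(v[1],v[0])));v=C-M;print(np.degrees(np.arctan2(v[1],v[0])))
```

```text
[0.5084 0.3366 0.2698] 0.0025
[0.5219 0.3964 0.2699] 0.0036
[0.565  0.3868 0.2681] 0.0011
[0.551  0.3268 0.2666] 0.0027
mean [0.53656422 0.36164648 0.26861265] [0.06131676 0.04421403 0.06169249 0.04384796]
[[0.5085 0.3356 0.2686]
 [0.5219 0.3949 0.2686]
 [0.5649 0.3861 0.2686]
 [0.5509 0.325  0.2686]] [0.06084395 0.04391417 0.06277893 0.04373609]
angle of +x long edges 77.15238362250388
perp angle -12.758639454793368
front tri [0.51760317 0.27739358 0.24730317] 0.0012666519598703132
front at H [0.51767343 0.27686541 0.24661265]
col top T [0.5486715  0.41198688 0.34      ] tri (array([0.54876293, 0.41333484, 0.33939716]), np.float64(0.0022301873905396213))
77.07940223604723 0.13863150298578958
77.26241252030812
76.78372482340849
```

>>> move_arm:
  commands:
    - [0,0,0.06,0,0,0]
    - [0,0,0.12,0,0,0]
    - [0,0,0.18,0,0,0]
    - [0.02,-0.06,0.18,0,0,-0.03]
    - [0.045,-0.12,0.18,0,0,-0.06]
    - [0.07,-0.18,0.18,0,0,-0.1]
    - [0.095,-0.24,0.18,0,0,-0.13]
    - [0.12,-0.295,0.18,0,0,-0.16]
    - [0.145,-0.35,0.18,0,0,-0.2]
    - [0.17,-0.405,0.18,0,0,-0.23]
    - [0.195,-0.46,0.18,0,0,-0.26]
    - [0.22,-0.52,0.18,0,0,-0.287]
  gripper: 1

```text
t: 1.6
eef_pos: [0.4909, 0.0428, 0.4018]
eef_rot: [0.502, 0.865, -0.001, -0.0]
wrist_force: [0.7, 0.5, -0.2]
gripper_width: 0.0878
```

Run:
```python
from h import *
T=load("a")["top"]
print("foot",onz(T,(428,200.3),.038))
```

```text
foot [ 0.58947719 -0.19971261  0.038     ]
```

>>> move_arm:
  commands:
    - [0.025,-0.06,0,0,0,0]
    - [0.05,-0.12,0,0,0,0]
    - [0.075,-0.18,0,0,0,0]
    - [0.099,-0.243,-0.04,0,0,0]
    - [0.099,-0.243,-0.1,0,0,0]
    - [0.099,-0.243,-0.14,0,0,0]
    - [0.099,-0.243,-0.18,0,0,0]
    - [0.099,-0.243,-0.18,0,0,0]

```text
t: 2.6
eef_pos: [0.588, -0.1994, 0.2188]
eef_rot: [0.502, 0.865, -0.002, -0.003]
wrist_force: [0.3, -0.3, 1.0]
gripper_width: 0.0882
```

Run:
```python
from h import *
from workcell import arm
d=snap(arm,"c");s=arm.sense();print(s["eef_pos"],s["eef_rot"],s["joint_positions"])
t=d["top"]["pixels"];sc=d["scene"]["pixels"]
im=np.zeros((400,800,3),np.uint8)
im[:,:400]=cv2.resize(t[160:300,360:500],(400,400),interpolation=cv2.INTER_CUBIC)
im[:,400:]=cv2.resize(sc[110:250,140:280],(400,400),interpolation=cv2.INTER_CUBIC)
cv2.imwrite("pics/c_zoom.png",im)
```

```text
[ 0.59033356 -0.20039203  0.22290261] [ 5.02279926e-01  8.64704886e-01 -5.78388375e-04 -4.39223805e-05] [-0.18166078  0.45281717  0.60944958  1.63102856 -0.27719038  1.14603749
  1.01402089]
```

View pics/c_zoom.png

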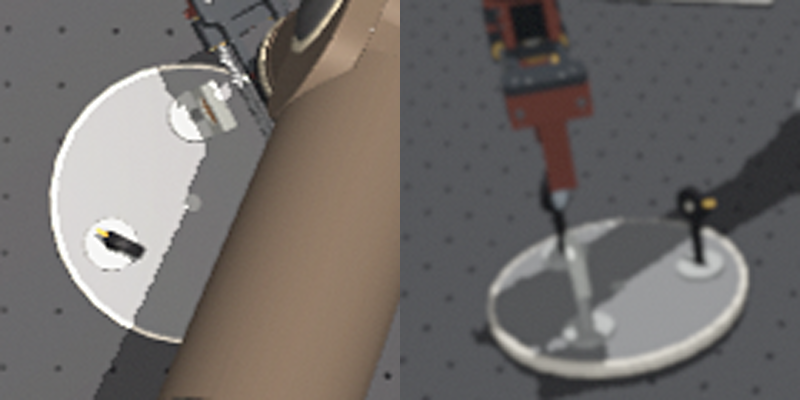

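The pictures show the gripper right above the filter, with the platter, filter and iris not turned. I'll go straight down.

>>> move_arm:
  commands:
    - [0,0,-0.03,0,0,0]
    - [0,0,-0.06,0,0,0]
    - [0,0,-0.09,0,0,0]
    - [0,0,-0.115,0,0,0]
    - [0,0,-0.131,0,0,0]
    - [0,0,-0.131,0,0,0]
    - [0,0,-0.131,0,0,0]

```text
t: 3.58
eef_pos: [0.5912, -0.2008, 0.0934]
eef_rot: [0.502, 0.865, -0.0, 0.001]
wrist_force: [0.6, 0.1, 0.2]
gripper_width: 0.0877
```

Run:
```python
from h import *
from workcell import arm
d=snap(arm,"d");s=arm.sense();print(s["eef_pos"],s["wrist_force"])
t=d["top"]["pixels"];sc=d["scene"]["pixels"]
im=np.zeros((400,800,3),np.uint8)
im[:,:400]=cv2.resize(t[160:300,360:500],(400,400),interpolation=cv2.INTER_CUBIC)
im[:,400:]=cv2.resize(sc[110:250,140:280],(400,400),interpolation=cv2.INTER_CUBIC)
cv2.imwrite("pics/d_zoom.png",im)
```

```text
[ 0.59113018 -0.20069774  0.09318751] [ 0.22839219 -1.21039809 -0.11040475]
```

View pics/d_zoom.png

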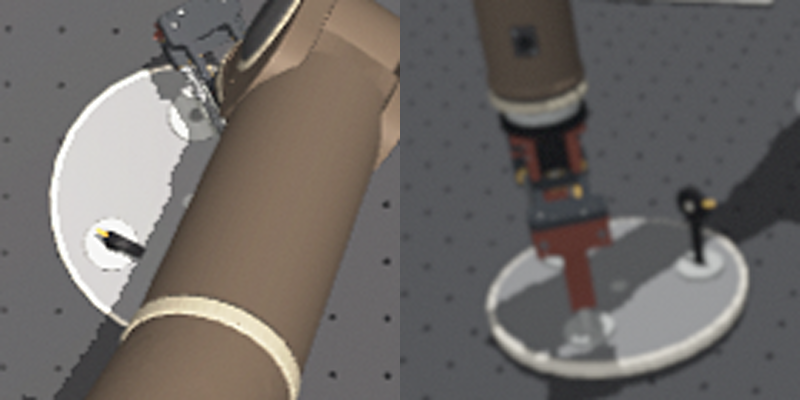

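The fingers straddle the frame and nothing has been disturbed. I'll close gently first.

>>> move_arm:
  commands:
    - [0,0,0,0,0,0]
    - [0,0,0,0,0,0]
    - [0,0,0,0,0,0]
    - [0,0,0,0,0,0]
    - [0,0,0,0,0,0]
    - [0,0,0,0,0,0]
  gripper: -1
  newtons: 6

```text
t: 4.42
eef_pos: [0.5912, -0.2007, 0.0932]
eef_rot: [0.502, 0.865, -0.0, 0.001]
wrist_force: [0.7, 0.7, -0.6]
gripper_width: 0.0438
```

>>> move_arm:
  commands:
    - [0,0,0,0,0,0]
    - [0,0,0,0,0,0]
    - [0,0,0,0,0,0]
  gripper: -1
  newtons: 30

```text
t: 4.8
eef_pos: [0.5912, -0.2007, 0.0932]
eef_rot: [0.502, 0.865, -0.0, 0.001]
wrist_force: [1.0, -0.0, -0.1]
gripper_width: 0.0438
```

Run:
```python
from workcell import arm
s=arm.sense();print(s["t"],s["eef_pos"],s["eef_rot"],s["wrist_force"],s["moment"],s["gripper_width"])
```

```text
4.8 [ 0.59116902 -0.2006779   0.09318052] [ 5.02274624e-01  8.64707622e-01 -2.27980607e-04  9.37566495e-04] [ 0.95269662 -0.03807798 -0.09490222] [ 0.02350495 -0.04147943  0.01289193] 0.04383252635715591
```

>>> move_arm:
  commands:
    - [0,0,0.01,0,0,0]
    - [0,0,0.03,0,0,0]
    - [0,0,0.06,0,0,0]
    - [0,0,0.09,0,0,0]
    - [0,0,0.12,0,0,0]
    - [0,0,0.14,0,0,0]
    - [0,0,0.145,0,0,0]
    - [0,0,0.145,0,0,0]

```text
t: 5.8
eef_pos: [0.5911, -0.2006, 0.2385]
eef_rot: [0.502, 0.865, -0.0, 0.001]
wrist_force: [-0.0, -0.3, -1.7]
gripper_width: 0.0439
```

Run:
```python
from h import *
from workcell import arm
d=snap(arm,"e");s=arm.sense();print(s["eef_pos"],s["eef_rot"],s["wrist_force"],s["gripper_width"])
t=d["top"]["pixels"];sc=d["scene"]["pixels"]
im=np.zeros((400,800,3),np.uint8)
im[:,:400]=cv2.resize(t[160:300,360:500],(400,400),interpolation=cv2.INTER_CUBIC)
im[:,400:]=cv2.resize(sc[110:250,140:280],(400,400),interpolation=cv2.INTER_CUBIC)
cv2.imwrite("pics/e_zoom.png",im)
```

```text
[ 0.59071019 -0.20042178  0.2374324 ] [ 5.02248194e-01  8.64723360e-01 -4.08702658e-04  3.10476622e-04] [ 0.93958776  0.04791932 -2.19549029] 0.04395184660367177
```

View pics/e_zoom.png

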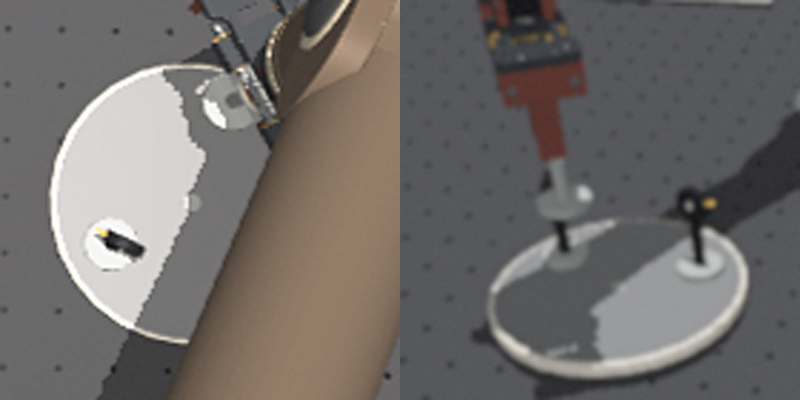

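The filter is up, with its foot clear of the platter, and the mirror and iris are undisturbed. Next I'll carry it to the view point.

>>> move_arm:
  commands:
    - [-0.003,0.015,0,0,0,-0.01]
    - [-0.011,0.045,0,0,0,-0.04]
    - [-0.02,0.085,0,0,0,-0.08]
    - [-0.03,0.125,0,0,0,-0.12]
    - [-0.04,0.165,0,0,0,-0.16]
    - [-0.05,0.205,0,0,0,-0.2]
    - [-0.059,0.245,0,0,0,-0.24]
    - [-0.068,0.285,0,0,0,-0.28]
    - [-0.077,0.32,0,0,0,-0.31]
    - [-0.085,0.35,-0.003,0,0,-0.335]
    - [-0.091,0.374,-0.005,0,0,-0.35]
    - [-0.0933,0.384,-0.007,0,0,-0.355]

```text
t: 7.4
eef_pos: [0.4966, 0.1849, 0.2296]
eef_rot: [0.781, 0.624, -0.001, 0.0]
wrist_force: [0.4, -0.0, -1.3]
gripper_width: 0.0437
```

>>> move_arm:
  commands:
    - [0,0,0,0,0,0]
    - [0,0,0,0,0,0]
    - [0,0,0,0,0,0]

```text
t: 7.78
eef_pos: [0.4969, 0.1837, 0.2297]
eef_rot: [0.782, 0.623, -0.001, 0.0]
wrist_force: [0.0, 0.4, -1.5]
gripper_width: 0.0435
```

Run:
```python
from h import *
from workcell import arm
d=snap(arm,"f");s=arm.sense();print(s["eef_pos"],s["eef_rot"],s["wrist_force"],s["gripper_width"])
t=d["top"]["pixels"];sc=d["scene"]["pixels"]
cv2.imwrite("pics/f1.png",cv2.resize(t[160:280,140:300],(800,600),interpolation=cv2.INTER_CUBIC))
cv2.imwrite("pics/f2.png",cv2.resize(sc[100:220,310:470],(800,600),interpolation=cv2.INTER_CUBIC))
```

```text
[0.49682578 0.18412477 0.22971739] [ 7.81810352e-01  6.23515310e-01 -1.10750520e-03  7.00774742e-05] [-0.20861707  0.06437892 -1.72679037] 0.0437548191383971
```

View pics/f1.png

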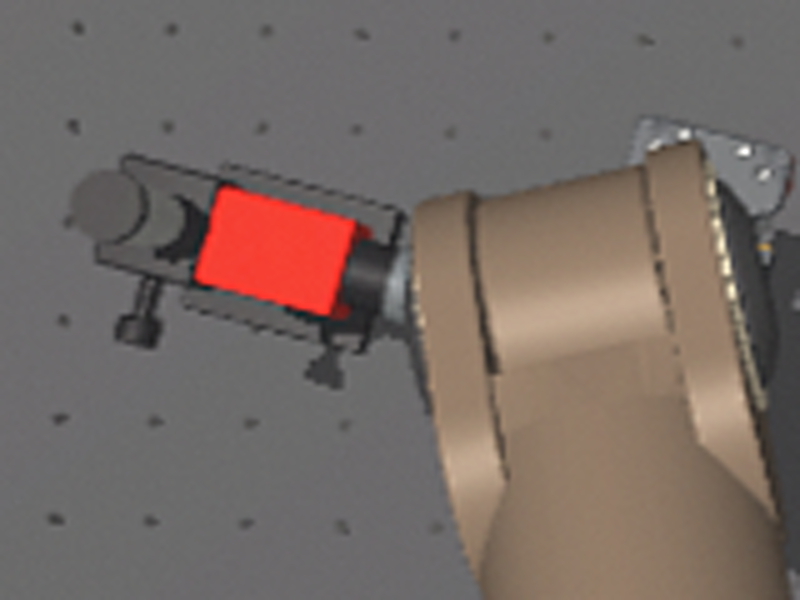

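View pics/f2.png

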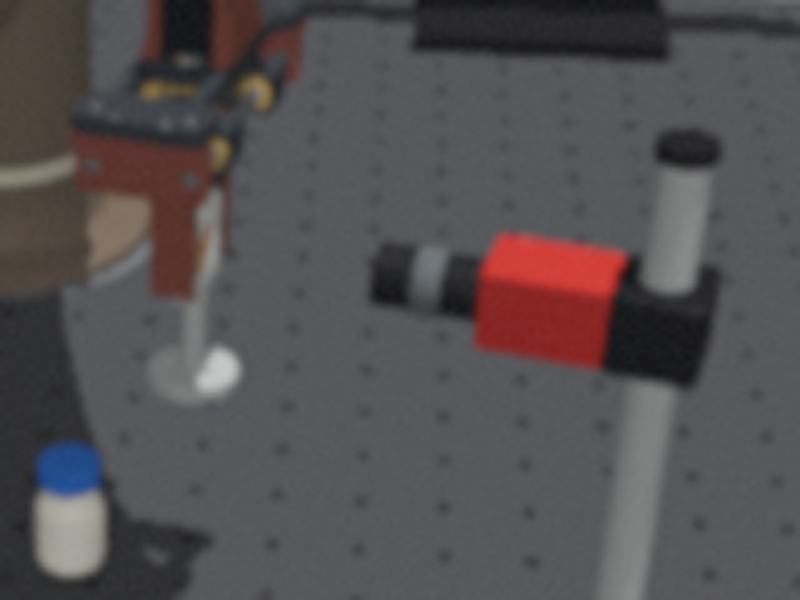

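```bash
cat > ov.py <<'E'
from h import *
import sys
tag=sys.argv[1]; p=np.array(eval(sys.argv[2])); yaw=np.radians(77.1)
d=load(tag);S=d["scene"]
n=np.array([np.cos(yaw),np.sin(yaw),0]);y=np.array([-np.sin(yaw),np.cos(yaw),0]);z=np.array([0,0,1])
g=p+[0,0,.0168]
a=np.linspace(0,2*np.pi,60)
def W(P): return g+np.array([q[0]*n+q[1]*y+q[2]*z for q in P])
im=cv2.resize(S["pixels"][100:220,310:470],(800,600),interpolation=cv2.INTER_CUBIC)
def dr(X,col):
    q=((proj(S,X)-[310,100]+.5)*5); cv2.polylines(im,[np.round(q).astype(int)],True,col,1)
dr(W([(.024*np.cos(t),.024*np.sin(t),-.08) for t in a]),(0,255,0))
dr(W([(.024*np.cos(t),.024*np.sin(t),-.072) for t in a]),(0,255,0))
for s in(-.006,.006): dr(W([(s,-.022,-.022),(s,.022,-.022),(s,.022,.022),(s,-.022,.022)]),(255,255,0))
F=np.array([.5175,.2765,.2468])
dr(F+np.array([.0175*np.cos(t)*y+.0175*np.sin(t)*z for t in a]),(0,255,255))
cv2.imwrite(f"pics/{tag}_ov.png",im)
E
python3 ov.py f "[.4968,.1841,.2297]"
```

```text
(no output)
```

View pics/f_ov.png

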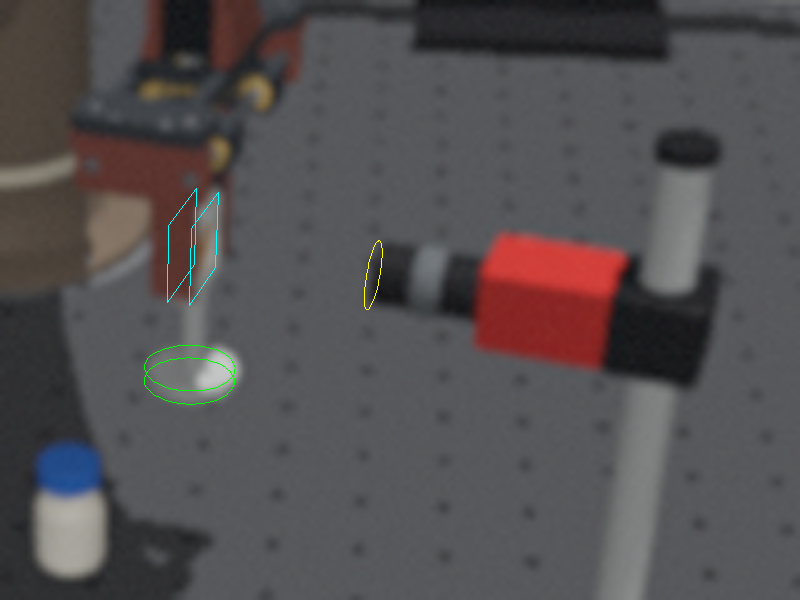

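The overlay shows the predicted foot, frame edge and lens ring all shifted by the same amount, about 5–6 zoomed px (1 px real). That is a calibration bias, so the filter's position relative to the camera is consistent. The remaining correction is about 5 mm towards the camera.

>>> move_arm:
  commands:
    - [0.0003,0.0025,0.0005,0,0,0]
    - [0.0006,0.0047,0.0005,0,0,0]
    - [0.0006,0.0047,0.0005,0,0,0]
    - [0.0006,0.0047,0.0005,0,0,0]
    - [0.0006,0.0047,0.0005,0,0,0]
    - [0.0006,0.0047,0.0005,0,0,0]

```text
t: 8.62
eef_pos: [0.4974, 0.1888, 0.2302]
eef_rot: [0.782, 0.623, -0.001, 0.0]
wrist_force: [1.0, 0.5, -2.3]
gripper_width: 0.044
```

```bash
python3 - <<'E'
from h import *
from workcell import arm
d=snap(arm,"g");s=arm.sense();print(s["t"],s["eef_pos"],s["eef_rot"],s["wrist_force"],s["gripper_width"],abs(s["qvel"]).max())
E
python3 ov.py g "[.4974,.1888,.2302]"
```

```text
8.725 [0.49742769 0.18877682 0.2302221 ] [ 7.81843791e-01  6.23473361e-01 -1.11791892e-03  7.29879696e-05] [ 0.23925079  0.32151255 -1.43524097] 0.04367684049502559 0.0011112323495065383
```

View pics/g_ov.png

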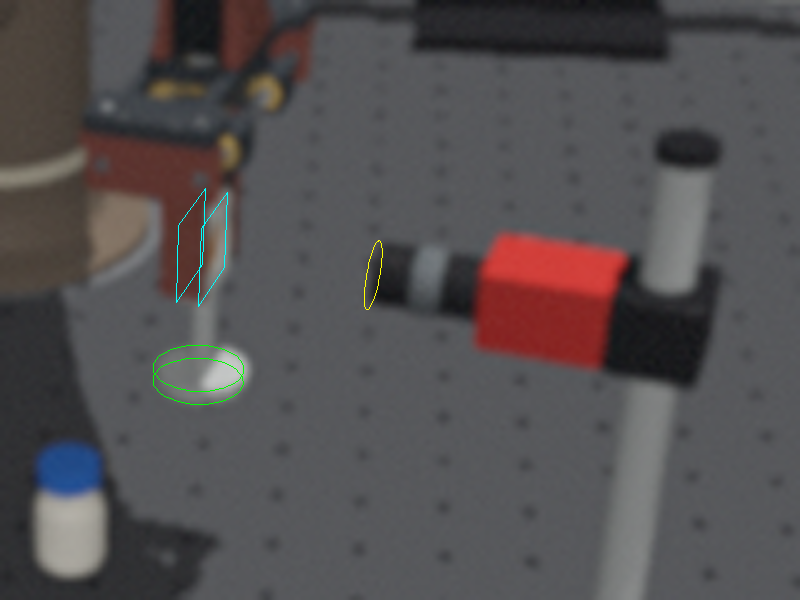

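View pics/g_top.png

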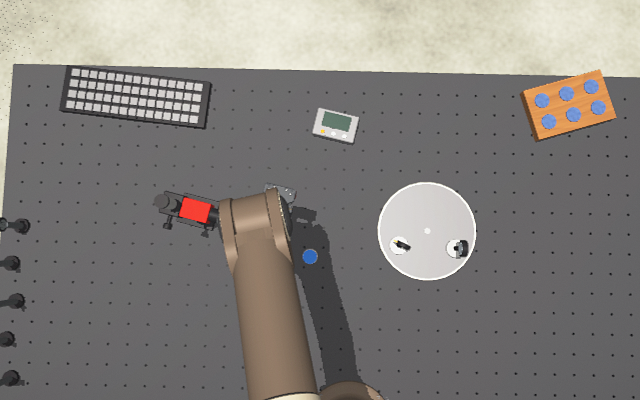

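Top view: the mirror (459,248) and iris (400,245) are standing on the platter as before. The meter and bottle haven't moved either, and the arm is still, so I'm handing in.

```bash
python3 -c "
from workcell import arm
print(arm.sign_off())"
```

```text
the job is handed in; nothing more can be done
None
```

I took the filter off the turntable by the flat sides of its frame (30 N grip, opening about 44 mm) and it is now held in front of the red camera. I handed the job in at about 8.7 s.

**Position:** by my measurements the glass centre is at about (0.497, 0.189, 0.247) m. That is 90 mm from the lens front, which I measured at (0.5175, 0.2765, 0.247) m. The glass faces the camera to within about 0.1° of the measured axis direction (77.1°).

**Last checks:**
- **Arm:** it was still, with only the filter's weight on the wrist.
- **Bystanders:** the mirror and iris were standing on the platter, and the meter and bottle were where they started.
- **Overlay on the scene view:** the predicted foot, frame edge and lens ring all sat about 1 px to one side of the image. I took this as calibration bias because the offsets agreed to within about 1 mm of each other.
- **Not directly seen:** the arm hides the filter from the top camera at the end. Sideways centring therefore rests on the arm's own position reading and the scene view.

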